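# Set the cellar transfer pump to its third slot

### The arm

A 7-joint arm with a two-finger parallel gripper is mounted at the origin on the work surface. World frame = base frame: x ahead of the robot, y to its left, z up, the work surface at z = 0. Lengths are in m, angles in rad, forces in N, time in s.
With the tool pointing down it reaches from about 0.4 to 0.875 m from the base axis. Payload 19.3 kg.
Tool frame: the origin (TCP) lies at the very end of the fingers, on their centre line; the grasp point (between the pads) lies 19 mm behind it; z points along the fingers, y is the direction in which the jaws open and shut (so a half turn about z gives the same grasp; the last joint's range is limited). The gripper opens to 85 mm and grips with 20 to 120 N. Pads are 22 mm wide; open, the fingers measure 114 mm over their backs; the gripper's body (76 mm by 85 mm) begins 54 mm behind the grasp point. The pads swing forward as they close: fully open they stand 13 mm farther back than shut.
Start: joints at [-1.376, 0.521, -0.036, 1.599, 0.021, 1.021, -0.113], TCP at [0.164, 0.603, 0.231] pointing down, gripper open.
Joint ranges: [-2.91, 2.91], [-0.3, 2.13], [-1.5, 1.42], [0.17, 2.43], [-1.26, 4.41], [0.16, 1.93], [-2.52, 2.52]. Speed limits (rad/s): [1.89, 1.89, 2.39, 2.39, 3.01, 3.01, 3.01].

### API

Orientations are given as [roll, pitch, yaw] about the fixed x, y, z axes, in that order (R = Rz(yaw) Ry(pitch) Rx(roll)).
In Python, from workcell import telemetry, imaging, ticket gives the robot as it stands.
- The arm moves only by the tool carry_out, never from a script. Its argument "series" is a list of rows, each a list of 7 numbers: the shift along the tool's x, y, z in m, then the turn, a rotation vector about the tool's x, y, z in rad, then the closure in counts, from 0 (fully open) to 255 (shut). In form: [[tx, ty, tz, ax, ay, az, jaw], ...]. A call has 1 to 10 rows; each row is the pose to reach, as a shift and turn from the pose commanded when the call began, along the tool's axes at that moment; what a row does not reach only later rows make up. A row lasts 1/8 s, in which the tool goes at most 62.5 mm and 10.7 degrees, less where a joint would pass 70% of its speed; a pose out of reach is approached as far as the arm can. A call with a gripper value outside its range is refused whole. The fingers move at their own pace and stop on an object; "force" is the grip in N (left out, the last holds). Time passes only in rows, so rows that repeat a pose let the fingers close. It gives the time, the measured TCP pose, the force and the opening at its end, in the units of the state.
- telemetry.observe(): the state, without advancing time (a new reading comes with each control period).
- imaging.grab_frame(name): name is "scene" or "top"; returns (picture, depth): 480x640x3 uint8, blue, green, red; 480x640 float32, m along the optical axis (not along the pixel's ray), 0 where there is no reading.
- imaging.camera_info(name): a dict with "mtx" (3x3 intrinsics, pixels), "extrinsics" (4x4, takes a point from camera to world coordinates). Camera axes: x right, y down, z forward; pixel columns grow to the right and rows downward; lengths in m; the calibration is good to about 2 mm. A picture is of the moment at which its call begins. camera_info takes no time and is no camera call.
- ticket.job_done(): hands the job in, once; it reports no verdict.
The state is a dict: "clock": time; "qpos": joint angles; "qd": joint speeds; "joint_efforts": joint torques, N m; "position": TCP position; "tool_rot": TCP orientation; "force": force on the tool from outside, world axes, zero at the start; "moment": the same for the moment, N m; "grip_width": finger opening in m.
Only numpy, scipy, OpenCV 4.12 (cv2) and the standard library are available. Lean on these libraries where they do the work, as an engineer would, in place of code of your own. Each camera call takes 0.05 s, during which the arm holds its last target.

### The job

On the cellar bottling bench, take the lever of the transfer pump (the box with the zigzag gate) and guide it from the first slot through the zigzag all the way into the last slot, the one marked by three studs, then let go. Leave the lever of the bottle rinser (the box with the plain straight slot) where it is.

Things in the scene. Friction and masses are not known exactly. Their poses are not given: they have to be found in the camera images.
- pump: Transfer pump, fixed to the bench: grey control box 210 (x) x 130 (y) x 70 mm high, aluminium gate plate on top, round steel pump head (up to 89 mm high) at its +x end. Origin: middle of the box's underside; x along the box to the pump head, y across, z up. Studs on the plate beside the three slots count one, two, three (at x -55, 0, 55; y -51, 51, -51 mm).
- gate (a point): Middle of the zigzag gate on the plate's top face (70 mm up), axes as the pump's. Slot 30 mm wide; the 12 mm stem may stray 9 mm either side of its middle line, which runs (x, y in mm): first slot (-71,-22) to (-22,-22), across to (-22,22), second slot on to (22,22), across to (22,-22), third and last slot on to (71,-22). The stem's hard end stops: x = -74 and 74.
- pump_knob (a point): Centre of the wooden knob of the pump's lever: upright rounded cylinder, 32 mm diameter, 46 mm tall, centre always 123 mm above the bench, straight above a 12 mm steel stem. It moves only level, along the pump's x and y, never tilts or turns. It starts somewhere in the first slot, slides against 1 to 2 N of friction and stays where it is left.
- rinser_knob (a point): Centre of the knob on the bottle rinser's lever, to be left alone: same knob, stem and height (123 mm) as the pump's, on a like grey box with one straight slot and a white jet cup at its end, standing to the left or right of the pump.

How it is judged:
At the end, for the whole second after the job is handed in: The pump's lever stands in the third and last slot, its knob within about 23 mm of that slot's hard end, and stays there released (x of pump_knob in the frame of pump above 0.051 m and y of pump_knob in the frame of pump below -0.01 m); the robot touches nothing.
It fails at once if the bottle rinser's lever is moved more than 15 mm (distance of rinser_knob from where it was at the start of the episode above 0.015 m).
It also fails if it takes over 38 s, if anything falls off the work surface, if the arm or the gripper's body presses on something with over 40 N, if the wrist force passes 120 N, or if a joint passes its speed limit or range.

## Working session

There is one attempt and no reset: what is moved stays moved. The work goes in short steps, Python scripts to look and compute and a tool call to move; the robot and the scene stay as the last step left them, time stands still between calls to the robot, and variables do not carry over. Pictures are saved under pics/ and viewed, and the job is handed in when it is done.

Besides the shell and the picture viewer there is one more tool, called by a JSON object that holds its "method" and its "body". carry_out: Moves the arm, as the interface text tells. Its arguments: {"type":"object","properties":{"series":{"type":"array"},"force":{"type":"number"}},"required":["series"]}

```bash
mkdir -p pics
python3 - <<'E'
from workcell import telemetry, imaging
import cv2,numpy as np
print(telemetry.observe())
for n in ("top","scene"):
    p,d=imaging.grab_frame(n); cv2.imwrite(f"pics/{n}0.png",p); np.save(f"{n}0.npy",d)
    i=imaging.camera_info(n); print(n,np.array(i["mtx"]).round(1).tolist(),np.array(i["extrinsics"]).round(4).tolist())
E
```

```text
{'clock': 0.0, 'qpos': array([-1.3762119 ,  0.52204557, -0.03629012,  1.59997223,  0.02117905,
        1.02109332, -0.11281722]), 'qd': array([ 9.36133872e-06, -2.61114102e-04, -3.51637245e-04, -2.01293479e-04,
        2.86967246e-04, -3.16491181e-05, -6.35116652e-04]), 'joint_efforts': array([ 2.69794953e-03, -9.27134228e+01,  1.98129728e+00, -3.69925046e+01,
        1.79754454e-02,  8.52002209e-03, -2.98906696e-05]), 'position': array([0.1635288 , 0.60289406, 0.23071929]), 'tool_rot': array([-3.14046127e+00,  8.06654504e-05,  2.87673715e+00]), 'force': array([ 0.19634778,  0.63915751, -0.88374654]), 'moment': array([ 0.04148588, -0.01904572, -0.0165078 ]), 'grip_width': 0.08559466284470804}
top [[477.1, 0.0, 329.0], [0.0, 477.1, 237.8], [0.0, 0.0, 1.0]] [[0.0504, -0.9734, 0.2237, 0.3751], [-0.9987, -0.05, 0.0074, -0.0177], [0.004, -0.2238, -0.9746, 0.8362], [0.0, 0.0, 0.0, 1.0]]
scene [[538.5, 0.0, 319.3], [0.0, 538.5, 244.0], [0.0, 0.0, 1.0]] [[0.7722, 0.5392, -0.3361, 0.8009], [0.6353, -0.6498, 0.4172, -0.3367], [0.0066, -0.5357, -0.8444, 0.7748], [0.0, 0.0, 0.0, 1.0]]
```

View pics/top0.png

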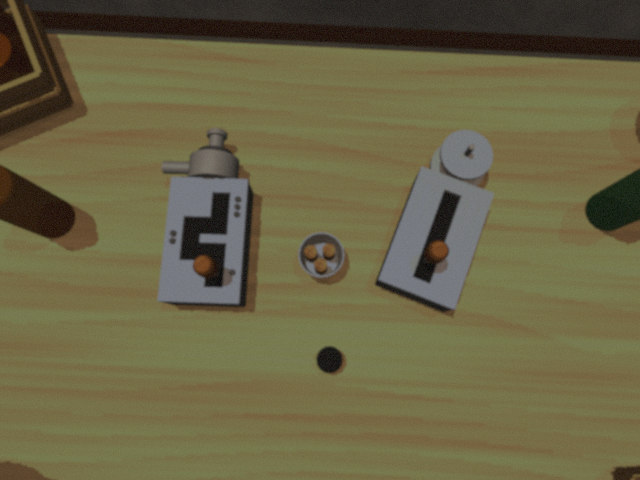

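View pics/scene0.png

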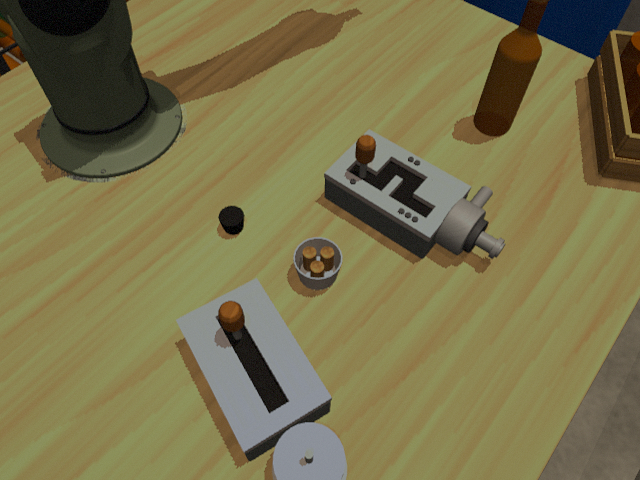

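The top view shows the pump at about (207,240), with its knob at (204,266) in the first slot and the one stud at (232,272). The rinser is at about (437,240) with its knob at (437,251). Next I'll measure both with depth.

```bash
cat > h.py <<'E'
import numpy as np,cv2
from workcell import imaging
def cloud(n,d):
    i=imaging.camera_info(n);K=np.array(i["mtx"]);T=np.array(i["extrinsics"])
    v,u=np.mgrid[:480,:640]
    P=np.stack([(u-K[0,2])/K[0,0]*d,(v-K[1,2])/K[1,1]*d,d],-1)
    return P@T[:3,:3].T+T[:3,3]
def knob(n,p,d,cen,r=0.06):
    W=cloud(n,d);m=(d>0)&(W[...,2]>.105)&(W[...,2]<.155)&(np.hypot(W[...,0]-cen[0],W[...,1]-cen[1])<r)
    hsv=cv2.cvtColor(p,cv2.COLOR_BGR2HSV); m&=hsv[...,1]>120
    return W[m],m
E
python3 - <<'E'
from h import *
for n,box in(("top",(150,170,255,310)),("scene",(320,125,475,260))):
    p=cv2.imread(f"pics/{n}0.png");d=np.load(f"{n}0.npy");W=cloud(n,d)
    m=np.zeros((480,640),bool);m[box[1]:box[3],box[0]:box[2]]=1
    hsv=cv2.cvtColor(p,cv2.COLOR_BGR2HSV)
    q=m&(abs(W[...,2]-.07)<.006)&(d>0)
    q=cv2.morphologyEx(q.astype(np.uint8),cv2.MORPH_OPEN,np.ones((3,3)))>0
    print(n,q.sum(),"z",np.median(W[q][:,2]))
    r=cv2.minAreaRect((W[q][:,:2]*1000).astype(np.float32));print(r,cv2.boxPoints(r).round(1).tolist())
    k=m&(W[...,2]>.11)&(W[...,2]<.16)&(d>0)
    P=W[k];print("knob",k.sum(),P.min(0),P.max(0),np.median(P,0))
    t=P[P[:,2]>.142];print("top",len(t),t.mean(0))
    # circle fit of xy for points in cylindrical part, radius 16
    from scipy.optimize import least_squares
    c=P[(P[:,2]>.112)&(P[:,2]<.136)]
    if len(c)>5:
        s=least_squares(lambda x:np.hypot(c[:,0]-x[0],c[:,1]-x[1])-.016,P[:,:2].mean(0),loss='soft_l1',f_scale=.002);print("fit",len(c),s.x,np.sqrt(np.mean(s.fun**2)))
E
```

```text
top 7335 z 0.07167617170010676
((548.708984375, 193.45095825195312), (227.01031494140625, 132.0677490234375), 1.1964478492736816) [[433.79998779296875, 257.1000061035156], [436.6000061035156, 125.0999984741211], [663.5999755859375, 129.8000030517578], [660.7999877929688, 261.79998779296875]]
knob 457 [0.46916891 0.15468102 0.11195066] [0.50080707 0.18641384 0.15029058] [0.48233275 0.166432   0.14592338]
top 306 [0.48420922 0.16959836 0.14678309]
fit 90 [0.48516054 0.17132731] 0.00029978275825312344
scene 5723 z 0.07008549940900355
((566.29345703125, 193.7521514892578), (266.1480712890625, 134.0858612060547), 1.1647896766662598) [[431.8999938964844, 258.1000061035156], [434.6000061035156, 124.0], [700.7000122070312, 129.39999389648438], [698.0, 263.5]]
knob 480 [0.470429   0.15390714 0.11008974] [0.50081359 0.18294405 0.14923654] [0.48957238 0.16260428 0.13825777]
top 179 [0.48575746 0.16926368 0.14566591]
fit 195 [0.48392532 0.17156441] 0.0008437829616710043
```

Run:
```python
import cv2
p=cv2.imread("pics/top0.png")[160:320,140:270];cv2.imwrite("pics/t0z.png",cv2.resize(p,None,fx=3.7,fy=3.7,interpolation=cv2.INTER_CUBIC))
```

```text
(no output)
```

View pics/t0z.png

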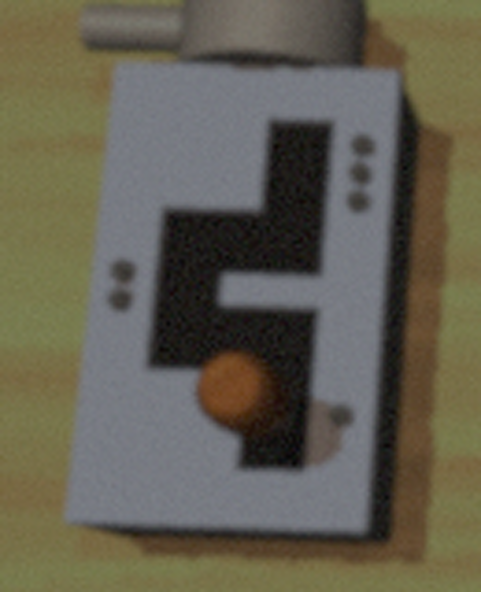

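Run:
```python
from h import *
i=imaging.camera_info("top");K=np.array(i["mtx"]);T=np.array(i["extrinsics"])
z=np.array([[219,271],[216,308],[165,211],[150,366],[320,273],[317,309],[265,213],[113,63],[403,69],[66,522],[368,532]])
g=np.array([[7,7],[-7,7],[37,37],[-37,37],[7,-37],[-7,-37],[37,-7],[105,65],[105,-65],[-105,65],[-105,-65]])/1000
# crop at scale 3.7 (130x160)
px=(z+.5)/3.7-.5+[140,160]
r=np.c_[(px-K[:2,2])/K[0,0],np.ones(len(px))]@T[:3,:3].T
P=T[:3,3]+r*((.07-T[2,3])/r[:,2:])
A=P[:,:2]
def rig(a,b):
    ca,cb=a.mean(0),b.mean(0);U,S,V=np.linalg.svd((a-ca).T@(b-cb));R=(U@V).T;return R,cb-R@ca
R,t=rig(g,A);print(np.degrees(np.arctan2(R[1,0],R[0,0])),t);print(((A-(g@R.T+t))*1000).round(1).tolist())
for k in([.4852,.1713],[.4839,.1716]):print((np.array(k)-t)@R*1000)
from scipy.spatial.transform import Rotation as Ro
# tool
tr=Ro.from_euler('xyz',[-3.1405,0,2.8767]).as_matrix();print(tr.round(3))
for w in [(-56,-21),(-22,-22),(-22,22),(22,22),(22,-22),(66,-22)]:print(w,(R@np.array(w)/1000+t).round(4))
```

```text
1.272726203489798 [0.54003559 0.19386766]
[[1.3, 2.0], [-1.6, 1.8], [-1.6, -1.3], [1.6, -1.4], [1.7, 1.0], [-0.7, 1.0], [-1.2, -2.3], [-0.3, 1.2], [0.8, -1.6], [0.3, 0.0], [-0.3, -0.5]]
[-55.32332097 -21.34411752]
[-56.61633682 -21.01531667]
[[-0.965  0.262 -0.   ]
 [ 0.262  0.965 -0.001]
 [ 0.    -0.001 -1.   ]]
(-56, -21) [0.4845 0.1716]
(-22, -22) [0.5185 0.1714]
(-22, 22) [0.5176 0.2154]
(22, 22) [0.5615 0.2164]
(22, -22) [0.5625 0.1724]
(66, -22) [0.6065 0.1733]
```

{"method": "carry_out", "body": {"series": [[-0.423,-0.332,0,0,0,-0.287,0],[-0.423,-0.332,0,0,0,-0.287,0],[-0.423,-0.332,0,0,0,-0.287,0],[-0.423,-0.332,0,0,0,-0.287,0],[-0.423,-0.332,0,0,0,-0.287,0],[-0.423,-0.332,0,0,0,-0.287,0],[-0.423,-0.332,0,0,0,-0.287,0],[-0.423,-0.332,0,0,0,-0.287,0],[-0.423,-0.332,0,0,0,-0.287,0],[-0.423,-0.332,0,0,0,-0.287,0]], "force": 40}}

```text
clock: 1.35
position: [0.4861, 0.1694, 0.231]
tool_rot: [-3.141, -0.0, -3.124]
force: [-0.2, -0.2, -0.3]
grip_width: 0.0855
```

{"method": "carry_out", "body": {"series": [[0,0,0.04,0,0,0,0],[0,0,0.08,0,0,0,0],[0,0,0.11,0,0,0,0],[0,0,0.123,0,0,0,0],[0,0,0.123,0,0,0,0],[0,0,0.123,0,0,0,0]]}}

```text
clock: 2.1
position: [0.4854, 0.1725, 0.1093]
tool_rot: [3.141, 0.001, -3.119]
force: [-0.2, 0.7, -0.6]
grip_width: 0.0853
```

Run:
```python
from h import *
for n in("scene","top"):
    p,d=imaging.grab_frame(n);cv2.imwrite(f"pics/{n}1.png",p)
```

```text
(no output)
```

View pics/scene1.png

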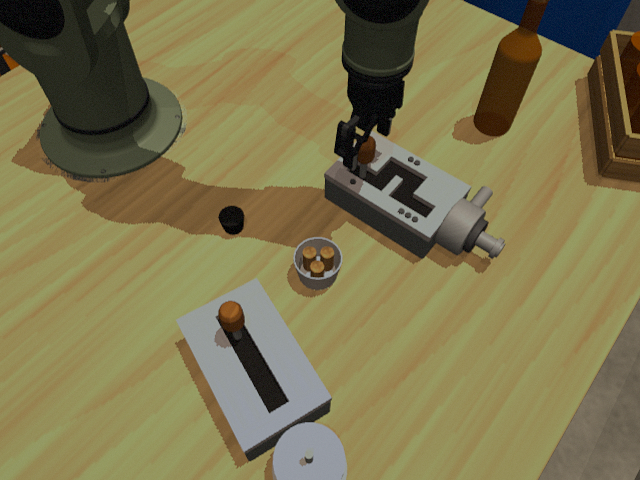

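The knob, at about (367,150), stands between the open fingers. Closing now.

{"method": "carry_out", "body": {"series": [[0,0,0,0,0,0,255],[0,0,0,0,0,0,255],[0,0,0,0,0,0,255],[0,0,0,0,0,0,255],[0,0,0,0,0,0,255],[0,0,0,0,0,0,255]], "force": 50}}

```text
clock: 2.95
position: [0.4851, 0.172, 0.1086]
tool_rot: [3.142, 0.0, -3.12]
force: [-1.3, -0.9, 6.4]
grip_width: 0.0302
```

{"method": "carry_out", "body": {"series": [[-0.008,0,0,0,0,0,255],[-0.018,0,0,0,0,0,255],[-0.028,0,0,0,0,0,255],[-0.033,0,0,0,0,0,255],[-0.033,0,0,0,0,0,255],[-0.033,0,0,0,0,0,255]]}}

```text
clock: 3.7
position: [0.5185, 0.1727, 0.1086]
tool_rot: [3.142, 0.001, -3.12]
force: [1.1, -0.1, 5.8]
grip_width: 0.0302
```

{"method": "carry_out", "body": {"series": [[0,0.01,0,0,0,0,255],[0,0.022,0,0,0,0,255],[0,0.034,0,0,0,0,255],[0,0.043,0,0,0,0,255],[0,0.043,0,0,0,0,255],[0,0.043,0,0,0,0,255]]}}

```text
clock: 4.45
position: [0.5171, 0.217, 0.1086]
tool_rot: [3.141, 0.001, -3.119]
force: [0.1, 1.3, 6.1]
grip_width: 0.0305
```

Run:
```python
from h import *
p,d=imaging.grab_frame("scene");cv2.imwrite("pics/scene2.png",cv2.resize(p[60:280,260:540],None,fx=2.7,fy=2.7))
```

```text
(no output)
```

View pics/scene2.png

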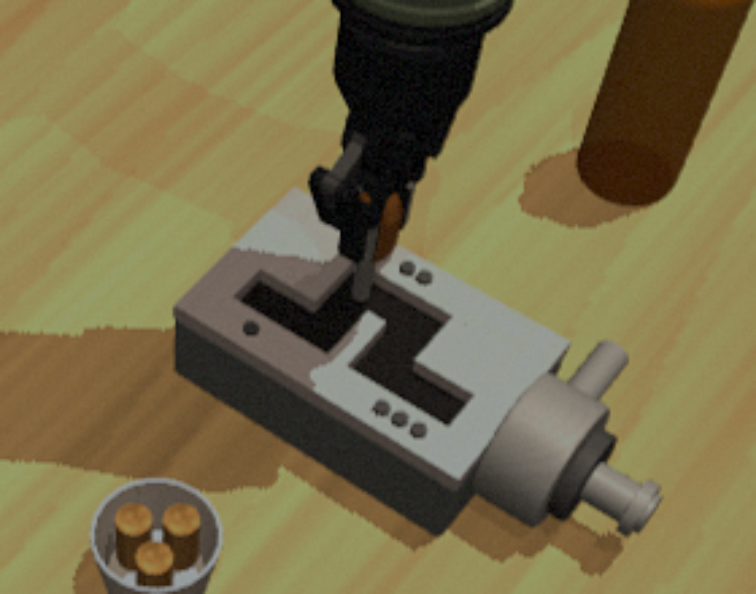

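The stem, at about (362,297) in the crop, has followed into the left part of the second slot. I'll work out where it is from the image.

Run:
```python
from h import *
p,d=imaging.grab_frame("scene")
W=cloud("scene",d);t=np.array([.5400,.1937]);a=np.radians(1.25);R=np.array([[np.cos(a),-np.sin(a)],[np.sin(a),np.cos(a)]])
G=(W[...,:2]-t)@R*1000
m=(W[...,2]>.078)&(W[...,2]<.097)&(np.abs(G[...,0])<60)&(np.abs(G[...,1])<45)
print(m.sum(),np.percentile(G[m],[5,50,95],axis=0).round(1).tolist())
hsv=cv2.cvtColor(p,cv2.COLOR_BGR2HSV)
k=(W[...,2]>.1)&(W[...,2]<.15)&(np.abs(G[...,0])<60)&(np.abs(G[...,1])<60)&(hsv[...,1]>130)&(hsv[...,2]>40)
print(k.sum(),np.percentile(G[k],[5,50,95],axis=0).round(1).tolist(), W[k][:,2].min(),W[k][:,2].max())
```

```text
36 [[-25.3, 17.5], [-19.8, 19.2], [-16.6, 24.3]]
152 [[-27.3, 13.2], [-10.6, 19.3], [-7.4, 30.3]] 0.10894773976188843 0.14846482440002484
```

Correcting for the stem's radius, its centre is at about (-23,23), which agrees with the plan. Second slot next.

{"method": "carry_out", "body": {"series": [[-0.01,0,0,0,0,0,255],[-0.022,-0.001,0,0,0,0,255],[-0.034,-0.001,0,0,0,0,255],[-0.045,-0.001,0,0,0,0,255],[-0.045,-0.001,0,0,0,0,255],[-0.045,-0.001,0,0,0,0,255]]}}

```text
clock: 5.3
position: [0.5623, 0.2167, 0.1086]
tool_rot: [3.141, 0.001, -3.119]
force: [1.6, 0.2, 6.5]
grip_width: 0.0301
```

{"method": "carry_out", "body": {"series": [[0,-0.01,0,0,0,0,255],[0,-0.022,0,0,0,0,255],[0,-0.034,0,0,0,0,255],[0,-0.044,0,0,0,0,255],[0,-0.044,0,0,0,0,255],[0,-0.044,0,0,0,0,255]]}}

```text
clock: 6.05
position: [0.5632, 0.1723, 0.1086]
tool_rot: [3.141, 0.001, -3.119]
force: [-0.1, -0.6, 6.9]
grip_width: 0.0302
```

{"method": "carry_out", "body": {"series": [[-0.01,0,0,0,0,0,255],[-0.022,0,0,0,0,0,255],[-0.034,0,0,0,0,0,255],[-0.044,0,0,0,0,0,255],[-0.044,0,0,0,0,0,255],[-0.044,0,0,0,0,0,255]]}}

```text
clock: 6.8
position: [0.6074, 0.1735, 0.1087]
tool_rot: [3.141, 0.001, -3.119]
force: [1.7, -0.7, 7.1]
grip_width: 0.0303
```

Run:
```python
from h import *
p,d=imaging.grab_frame("scene");cv2.imwrite("pics/scene3.png",cv2.resize(p[60:280,260:540],None,fx=2.7,fy=2.7))
```

```text
(no output)
```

View pics/scene3.png

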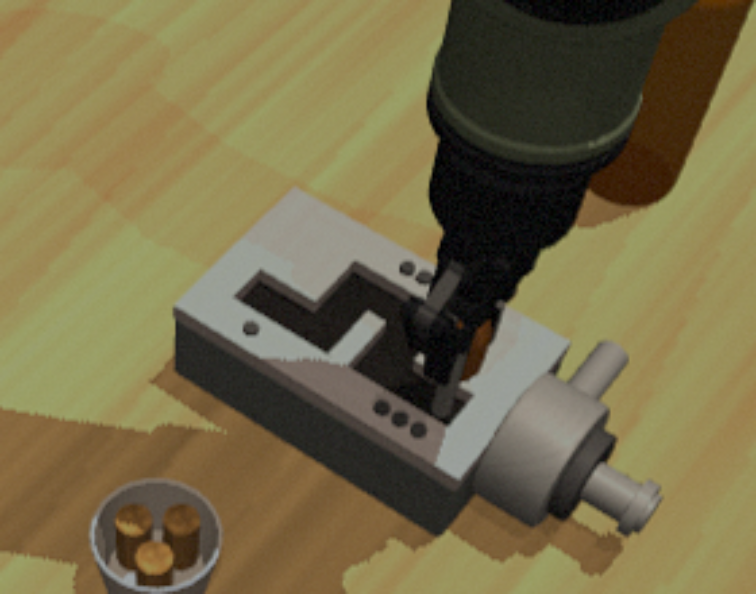

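The stem stands near the end of the last slot, at about (445,400) in the crop. Releasing and lifting.

{"method": "carry_out", "body": {"series": [[0,0,0,0,0,0,0],[0,0,0,0,0,0,0],[0,0,0,0,0,0,0],[0,0,0,0,0,0,0],[0,0,0,0,0,0,0],[0,0,-0.03,0,0,0,0],[0,0,-0.07,0,0,0,0],[0,0,-0.11,0,0,0,0],[0,0,-0.14,0,0,0,0],[0,0,-0.14,0,0,0,0]]}}

```text
clock: 8.1
position: [0.6079, 0.173, 0.2506]
tool_rot: [3.14, 0.004, -3.12]
force: [0.3, -0.4, -0.3]
grip_width: 0.0856
```

{"method": "carry_out", "body": {"series": [[0.06,0,0,0,0,0,0],[0.12,0,0,0,0,0,0],[0.15,0,0,0,0,0,0],[0.15,0,0,0,0,0,0],[0.15,0,0,0,0,0,0]]}}

```text
clock: 8.72
position: [0.4575, 0.1695, 0.2481]
tool_rot: [-3.142, 0.0, -3.119]
force: [-0.8, -0.1, 0.8]
grip_width: 0.0854
```

Run:
```python
from h import *
from scipy.optimize import least_squares
from workcell import telemetry
t=np.array([.5400,.1937]);a=np.radians(1.25);R=np.array([[np.cos(a),-np.sin(a)],[np.sin(a),np.cos(a)]])
p,d=imaging.grab_frame("scene");cv2.imwrite("pics/scene4.png",p)
p0=cv2.imread("pics/scene0.png");d0=np.load("scene0.npy")
for nm,P,D,c in(("pump",p,d,(.607,.173)),("rins0",p0,d0,None),("rins",p,d,None)):
    if c is None:
        W=cloud("scene",D); c=W[312,232,:2]
    Q,m=knob("scene",P,D,c,.045)
    Q=Q[(Q[:,2]>.112)&(Q[:,2]<.136)]
    s=least_squares(lambda x:np.hypot(Q[:,0]-x[0],Q[:,1]-x[1])-.016,Q[:,:2].mean(0)+[-.01,.01],loss='soft_l1',f_scale=.002)
    print(nm,len(Q),s.x.round(4),np.sqrt(np.mean(s.fun**2)).round(4),((s.x-t)@R*1000).round(1))
o=telemetry.observe();print(o["clock"],o["force"],o["qd"].round(3))
```

```text
pump 192 [0.6067 0.1742] 0.0007 [ 66.2 -20.9]
rins0 180 [ 0.524 -0.176] 0.0004 [ -24.1 -369.2]
rins 176 [ 0.524  -0.1761] 0.0004 [ -24.1 -369.3]
8.775 [ 0.54737556  0.42945684 -0.03678267] [ 0.002  0.006  0.    -0.003 -0.     0.002  0.   ]
```

View pics/scene4.png

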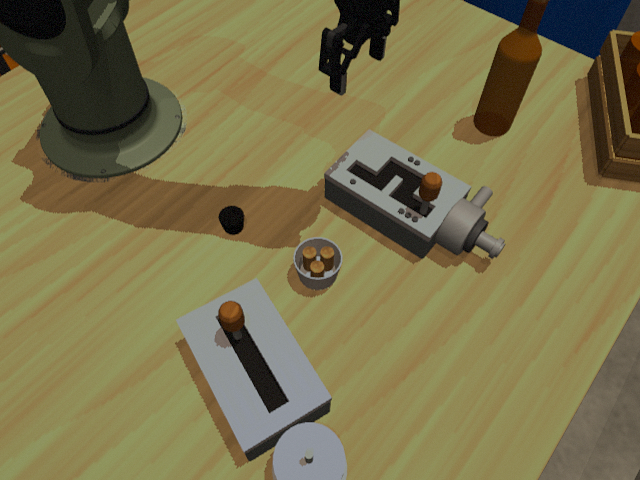

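The pump knob, at about (430,187), is in the three-stud slot at (66,-21) mm. The rinser knob at (232,316) hasn't moved, and the gripper is clear. Handing in.

```bash
python3 -c "
from workcell import ticket
print(ticket.job_done())"
```

```text
the job is handed in; nothing more can be done
None
```

I guided the pump's lever through the zigzag into the last slot, the one with three studs, let go of it and moved the gripper clear. The job was handed in at about 8.8 s, and the hand-in reports no verdict.

- **Pump lever:** the last camera check put the knob at about x = +66 mm, y = -21 mm in the pump frame. The limits are x above 51 mm and y below -10 mm.
- **Rinser lever:** its knob measured within 0.1 mm of its starting position.
- **Forces:** the readings I took during the moves stayed under about 8 N. The last reading was under 1 N, with the gripper open and well above the box.

None of the checks failed. My estimates of where the pump stands had residuals of up to about 2 mm, well inside the slot's 9 mm tolerance.

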